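# Rock a stuck tube block out of a dry block heater

### The arm

A 6-joint arm with a two-finger parallel gripper is mounted at the origin on a cart in front of the work surface, level with it; the furniture and walls round the work are solid. World frame = base frame: x ahead of the robot, y to its left, z up, the work surface at z = 0. Lengths are in m, angles in rad, forces in N, time in s.
With the tool pointing down it reaches from about 0.35 to 0.775 m from the base axis. Payload 5.5 kg.
Tool frame: the origin (TCP) lies at the very end of the fingers, on their centre line; the grasp point (between the pads) lies 19 mm behind it; z points along the fingers, y is the direction in which the jaws open and shut (so a half turn about z gives the same grasp; the last joint's range is limited). The gripper opens to 85 mm and grips with 20 to 120 N. Pads are 22 mm wide; open, the fingers measure 114 mm over their backs; the gripper's body (76 mm by 85 mm) begins 54 mm behind the grasp point. The pads swing forward as they close: fully open they stand 13 mm farther back than shut.
Start: joints at [0.962, 0.313, 0.046, 1.304, 0, 1.431], TCP at [0.26, 0.513, 0.231] pointing down, gripper open.
Joint ranges: [-2.76, 2.76], [-0.86, 1.69], [-1.03, 1.26], [-2.2, 2.34], [-1.47, 1.5], [-3.14, 3.14]. Speed limits (rad/s): [2.57, 2.57, 3.14, 3.14, 3.14, 3.14].

### API

Orientations are given as a 3x3 rotation matrix whose columns are the frame's x, y, z axes.
In Python, from station import arm, cams, order gives the robot as it stands.
- The arm moves only by the shell command python3 -m inch 'ROWS' [OPENING]. ROWS is JSON, one flat list of numbers, 6 for each row, row after row: the shift along the tool's x, y, z in m, then the turn, a rotation vector about the tool's x, y, z in degrees. In form: [x, y, z, ax, ay, az, x, y, z, ax, ay, az, ...]. A call has exactly 10 rows; each row shifts and turns the pose as measured when the row begins, along the tool's axes as they then stand; what a row does not reach is not made up. A row lasts 1/10 s, in which the tool goes at most 50 mm and 8.59 degrees, less where a joint would pass 70% of its speed; a pose out of reach is approached as far as the arm can. A call is refused whole if a number of a shift passes 0.05 or a number of a turn 8.59, either way. A call with a gripper value outside its range is refused whole. OPENING is the finger opening in m, from 0 to 0.0854, set as the call begins (- or left out, the last holds). The fingers move at their own pace and stop on an object; the grip force is fixed at half the most. Time passes only in rows, so rows that do not move let the fingers close, or fill a call up. It gives the time, the measured TCP pose, the force and the opening at its end, in the units of the state.
- arm.read_state(): the state, without advancing time (a new reading comes with each control period).
- cams.grab_frame(name): name is "scene" or "side" or "wrist"; returns (picture, depth): 480x640x3 uint8, red, green, blue; 480x640 float32, m along the optical axis (not along the pixel's ray), 0 where there is no reading.
- cams.calibration(name): a dict with "camera_matrix" (3x3 intrinsics, pixels), "k1" (the pictures are not rectified: a ray, as slopes to the right and down, at radius r is drawn at 1 + k1 r^2 times it, then the intrinsics apply), "eye" and "attitude" of the camera in the world. Camera axes: x right, y down, z forward; pixel columns grow to the right and rows downward; lengths in m; the calibration is good to about 2 mm. A picture is of the moment at which its call begins: read the wrist's pose just before it. calibration takes no time and is no camera call; for the wrist camera it gives the pose at the moment of the call.
- order.sign_off(): hands the job in, once; it reports no verdict.
The state is a dict: "t": time; "joints": joint angles; "joint_vel": joint speeds; "joint_efforts": joint torques, N m; "position": TCP position; "tcp_rot": TCP orientation; "contact_force": force on the tool from outside, world axes, zero at the start; "ft_torque": the same for the moment, N m; "finger_gap": opening from 0.0 (shut) to 1.0 (fully open).
Only numpy, scipy, OpenCV 4.12 (cv2) and the standard library are available. Lean on these libraries where they do the work, as an engineer would, in place of code of your own. Each camera call takes 0.05 s, during which the arm holds its last target. There are 200 camera calls.

### The job

The aluminium tube block has stuck in the well of the small dry block heater. Take it by the crossbar of its lifting handle and rock it over to both sides, towards the left jaw and towards the right jaw of the well, until it has pushed both stiff jaws well back and is free; only then lift it upright out of the well. Finish holding it still, level and just clear above the well (about two fingers' breadth), without putting it down or letting go, keep it over the heater throughout, and leave the things lying round about alone.

Things in the scene. Friction and masses are not known exactly. Their poses are not given: they have to be found in the camera images.
- heater: White dry block heater, fixed, 130 mm wide in y, 62 mm high. Origin on the table under the centre of its well; x points to its back (its low console with display and keys is the front), y to its left, z up; turned by up to 0.45 rad. The floor of the well, 22 mm above the table, has a slot 22 mm wide in y and 5 mm deep along x for the block's foot.
- jaw_l (a joint): Left jaw (+y): flat steel tongue, 40 mm wide, top 2 mm under the rim, over the block's shoulder. Value: how far it is pushed back into the wall (m), 0 to 0.007; starts at 0 to 0.001. Slides stiffly (10 N) along y and stays where left. Holds against a straight pull up; gives when the block leans left against it. Clear of the shoulder from 0.003; push it past 0.004.
- jaw_r (a joint): Right jaw (-y of the heater), the mirror image of jaw_l, same values: pushed back when the block is leaned over to the right.
- tube_block: Loose aluminium tube block in the well, 0.25 to 0.5 kg, axes as the heater's, origin at the centre of its underside (on the well floor at the start). Going up: foot 20 mm wide in y, 8 mm high; shoulder 56 x 44 mm (x, y) to 26 mm; body 52 x 38 mm to 62 mm with six 8 mm holes in its top; handle post 9 mm thick. The jaws touch the body 34 mm up, 4 mm above the shoulder.
- bar (a point): Centre of the handle's black round crossbar, 14 mm thick, 56 mm long along the block's x, 105 mm above the block's underside. Pinched from above, fingers closing along y, it turns in them: shifting the gripper along the heater's y at constant height leans the block on its foot (some 5 N). A shift of 23 to 25 mm (0.23 rad) pushes that side's jaw back 5 mm or more, and much beyond it is stopped.
- well_rim (a point): Centre of the mouth of the heater's well, at rim height, 62 mm above the table; axes of the heater. The well opens upward, 59 mm in x by 58 mm in y, 40 mm deep.
- dish_a: Round lidded dish, 94 mm across, 19 mm high, origin at its underside; bystander to the left, leave alone.
- dish_b: A second such dish, nearer the robot; bystander, leave alone.
- marker_pen: Marker pen, 102 mm long, 12 mm thick, lying on the table on the right; bystander, leave alone.
- tweezers: Steel forceps, 134 mm long, 9 mm high, lying on the table on the right; bystander, leave alone.

How it is judged:
By the outcome, as a careful person would: the job done as asked, in the order asked, and still so for the second after the job is handed in, while the arm keeps its last pose, push and grip.
It also fails if it takes over 45 s, if anything falls off the work surface, if the arm or the gripper's body presses on something with over 40 N, if the wrist force passes 120 N, or if a joint passes its speed limit or range.

## Working session

There is one attempt and no reset: what is moved stays moved. The work goes in short steps, Python scripts to look and compute and a shell command to move; the robot and the scene stay as the last step left them, time stands still between calls to the robot, and variables do not carry over. Pictures are saved under pics/ and viewed, about 8 in all and at most 12, crops included, and the job is handed in when it is done.

```bash
ls; mkdir -p pics
python3 - <<'E'
from station import arm,cams
import cv2,numpy as np
s=arm.read_state();print(s)
for n in("scene","side"):
    p,d=cams.grab_frame(n);cv2.imwrite(f"pics/{n}0.png",p[:,:,::-1]);np.savez(f"pics/{n}0.npz",p=p,d=d)
    print(n,cams.calibration(n))
E
```

```text
pics
{'t': 0.0, 'joints': array([9.62394736e-01, 3.14062271e-01, 4.49453232e-02, 1.30359297e+00,
       3.09289520e-05, 1.43119886e+00]), 'joint_vel': array([ 6.91771123e-04, -7.12061350e-04, -3.48906243e-04,  1.93314414e-04,
        1.17672484e-04, -4.81543149e-05]), 'joint_efforts': array([ 8.01135975e-04, -4.80631113e+01,  2.98531866e+01,  1.93210097e-02,
       -3.29824725e-04, -8.18784144e-06]), 'position': array([0.25949322, 0.51252969, 0.23035991]), 'tcp_rot': array([[-8.92109066e-01,  4.51818726e-01, -1.11910156e-03],
       [ 4.51820015e-01,  8.92107765e-01, -1.55253914e-03],
       [ 2.96892933e-04, -1.89066672e-03, -9.99998169e-01]]), 'contact_force': array([0.20089982, 0.75550567, 0.20466128]), 'ft_torque': array([ 0.01297439, -0.0010658 , -0.0338714 ]), 'finger_gap': 1.00174176053625}
scene {'camera_matrix': array([[457.4999939 ,   0.        , 319.65907657],
       [  0.        , 457.4999939 , 238.64552493],
       [  0.        ,   0.        ,   1.        ]]), 'k1': -0.11500098908591924, 'eye': array([-0.24348131, -0.50780292,  0.70334053]), 'attitude': array([[ 0.63243145, -0.45285228,  0.62845467],
       [-0.77436274, -0.34884984,  0.52788837],
       [-0.01981914, -0.82050509, -0.57129554]])}
side {'camera_matrix': array([[446.22806818,   0.        , 314.63574509],
       [  0.        , 446.22806818, 236.67121188],
       [  0.        ,   0.        ,   1.        ]]), 'k1': 0.029938046805471682, 'eye': array([ 0.24283808, -0.6492513 ,  0.64355689]), 'attitude': array([[ 0.95912473, -0.16825136,  0.2275329 ],
       [-0.2829577 , -0.58109446,  0.76306236],
       [ 0.00383183, -0.79625417, -0.60495009]])}
```

View pics/scene0.png

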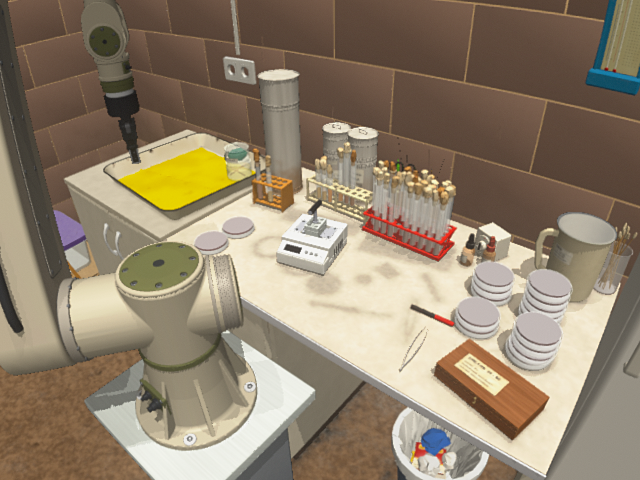

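View pics/side0.png

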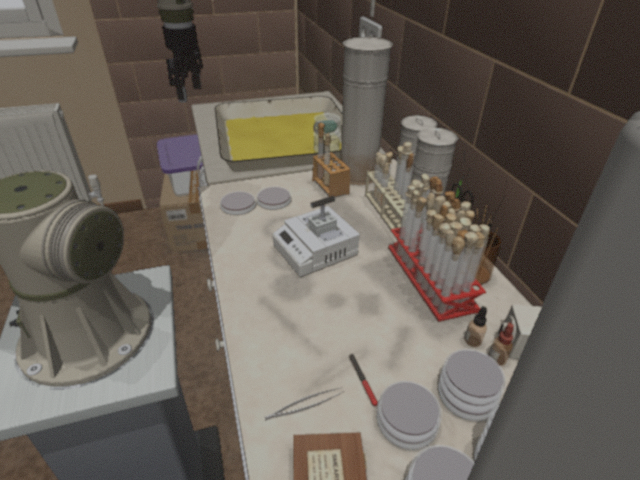

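Both views show the heater, at about (313,243) in the scene picture and (316,240) in the side picture. The black bar is at about (316,208) and (322,203). Next I'll turn the depth into positions.

```bash
cat > h.py <<'E'
import numpy as np,cv2
from station import cams,arm
def cloud(c,d):
    K=c["camera_matrix"];v,u=np.mgrid[:480,:640]
    dist=np.stack([(u-K[0,2])/K[0,0],(v-K[1,2])/K[1,1]],-1)
    x=dist.copy()
    for _ in range(8): x=dist/(1+c["k1"]*(x**2).sum(-1,keepdims=True))
    P=np.dstack([x,np.ones((480,640))])*d[...,None]
    return P@np.array(c["attitude"]).T+c["eye"]
E
python3 - <<'E'
from h import *
for n,(u0,u1,v0,v1) in dict(scene=(265,360,190,280),side=(262,368,188,280)).items():
    z=np.load(f"pics/{n}0.npz");p,d=z["p"],z["d"]
    W=cloud(cams.calibration(n),d)
    m=np.zeros((480,640),bool);m[v0:v1,u0:u1]=1;m&=d>0
    b=m&(W[...,2]>.10)&(W[...,2]<.16)&(p.max(-1)<80)
    q=W[b];print(n,"bar n",len(q),q.mean(0),q.min(0),q.max(0))
    if len(q)>5:
        r=cv2.minAreaRect(q[:,:2].astype(np.float32)*1000);print(r)
        e=np.linalg.svd(q[:,:2]-q[:,:2].mean(0))[2][0];print("bar dir",np.arctan2(e[1],e[0]))
    t=m&(abs(W[...,2]-.062)<.004);q=W[t];print("top",len(q),np.median(q[:,2]),cv2.minAreaRect(q[:,:2].astype(np.float32)*1000))
    f=q[:,:2];print("range",f.min(0),f.max(0))
    t=m&(abs(W[...,2]-.084)<.005);print("blocktop",t.sum(),W[t].mean(0),cv2.minAreaRect(W[t][:,:2].astype(np.float32)*1000))
ims=[cv2.resize(cv2.imread("pics/scene0.png")[185:285,260:365],None,fx=5,fy=5,interpolation=2)[:500,:400],cv2.resize(cv2.imread("pics/side0.png")[185:285,265:365],None,fx=5,fy=5,interpolation=2)[:500,:400]]
ims[0]=cv2.resize(cv2.imread("pics/scene0.png")[190:280,270:350],(400,450));ims[1]=cv2.resize(cv2.imread("pics/side0.png")[190:280,275:355],(400,450))
cv2.imwrite("pics/crop.png",np.hstack(ims))
E
```

```text
scene bar n 64 [0.48645263 0.11634167 0.13120681] [0.4629308  0.10815508 0.11184388] [0.51270024 0.12436426 0.13614886]
((487.5948486328125, 117.81916809082031), (51.36571502685547, 9.716157913208008), 13.059596061706543)
bar dir -2.9008636373815055
top 1110 0.06220308371762001 ((538.72509765625, 184.0006561279297), (291.57415771484375, 219.8343048095703), 25.37051773071289)
range [0.41156428 0.0425704 ] [0.71754807 0.32219034]
blocktop 190 [0.48446428 0.11757569 0.08354364] ((487.77203369140625, 120.52543640136719), (57.8359375, 39.11187744140625), 15.266461372375488)
side bar n 111 [0.48848098 0.11254042 0.12987976] [0.46183127 0.10372635 0.12046419] [0.5152999  0.12321651 0.13493687]
((488.4767150878906, 113.33160400390625), (55.43726348876953, 8.326117515563965), 14.420571327209473)
bar dir -2.8748047721464642
top 1436 0.06184365090372368 ((484.374755859375, 116.00482940673828), (119.18717193603516, 135.59774780273438), 13.95207691192627)
range [0.41259086 0.03772998] [0.5569163  0.19246399]
blocktop 257 [0.48606497 0.11374049 0.08314783] ((487.8445739746094, 117.42031860351562), (54.307395935058594, 42.21269989013672), 15.648892402648926)
```

View pics/crop.png

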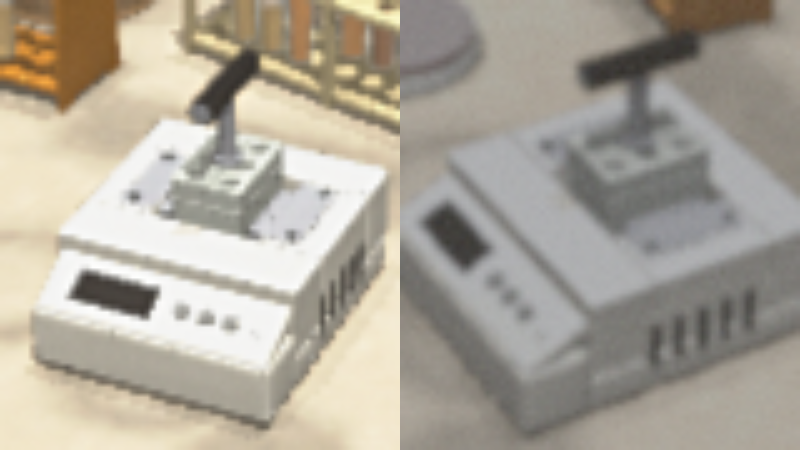

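The yaw is about 14.3° (0.25 rad) and the bar is near (0.488, 0.118). Bar height and block sizes agree with what was given. I'll move above it, then turn.

```bash
python3 -m inch '[-0.038,-0.025,0,0,0,0,-0.038,-0.025,0,0,0,0,-0.038,-0.025,0,0,0,0,-0.038,-0.025,0,0,0,0,-0.038,-0.025,0,0,0,0,-0.038,-0.025,0,0,0,0,-0.038,-0.025,0,0,0,0,-0.038,-0.025,0,0,0,0,-0.038,-0.025,0,0,0,0,-0.038,-0.025,0,0,0,0]'
python3 -m inch '[0,0,0,0,0,-8.2,0,0,0,0,0,-8.2,0,0,0,0,0,-8.2,0,0,0,0,0,-8.2,0,0,0,0,0,-8.2,0,0,0,0,0,0,0,0,0,0,0,0,0,0,0,0,0,0,0,0,0,0,0,0,0,0,0,0,0,0]'
python3 - <<'E'
from h import *
s=arm.read_state();print(s["position"],s["tcp_rot"],s["joints"])
c=cams.calibration("wrist");p,d=cams.grab_frame("wrist");cv2.imwrite("pics/w1.png",p[:,:,::-1]);np.savez("pics/w1.npz",p=p,d=d)
W=cloud(c,d);print(c["eye"])
near=(np.hypot(W[...,0]-.488,W[...,1]-.118)<.045)&(d>0)
b=near&(W[...,2]>.115)&(W[...,2]<.145)&(p.max(-1)<90)
q=W[b];print(len(q),q.mean(0),cv2.minAreaRect(q[:,:2].astype(np.float32)*1000) if len(q) else 0, np.percentile(q[:,2],[50,95]) if len(q) else 0)
t=near&(abs(W[...,2]-.084)<.004)
if t.sum():print(t.sum(),W[t].mean(0),cv2.minAreaRect(W[t][:,:2].astype(np.float32)*1000))
E
```

```text
t: 1.1
position: [0.49, 0.1089, 0.226]
tcp_rot: [[-0.898, 0.44, -0.006], [0.44, 0.898, -0.003], [0.004, -0.005, -1.0]]
contact_force: [1.6, 1.1, 1.0]
finger_gap: 1.001
t: 2.1
position: [0.4916, 0.1008, 0.222]
tcp_rot: [[-0.965, -0.263, -0.013], [-0.263, 0.965, -0.005], [0.013, -0.001, -1.0]]
contact_force: [0.9, -0.3, 0.4]
finger_gap: 1.003
[0.49159935 0.10076791 0.22203363] [[-0.96482377 -0.26259185 -0.01267302]
 [-0.26255492  0.96490644 -0.00452453]
 [ 0.01341639 -0.00103801 -0.99990946]] [ 0.04447373  0.18589877 -0.14404207  1.25371759 -0.00395664 -0.22120135]
[0.42830694 0.08341358 0.36552845]
1367 [0.48494127 0.11838253 0.13248557] ((486.5237731933594, 119.09893798828125), (56.655094146728516, 13.959855079650879), 14.064470291137695) [0.13283606 0.13454279]
1315 [0.48468904 0.11705052 0.08396598] ((486.83306884765625, 119.22579956054688), (52.44530487060547, 38.08152770996094), 14.512568473815918)
```

View pics/w1.png

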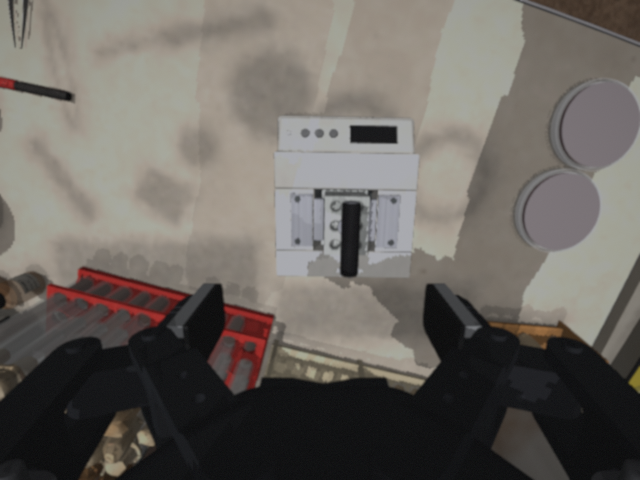

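Seen from the wrist, the bar runs from about (350,203) to (350,275). Its centre is at (0.487, 0.119, 0.127) with yaw 14.3°, and it is concentric with the block, so the block stands upright. I'll correct the pose and descend.

```bash
cat >> h.py <<'E'
from scipy.spatial.transform import Rotation as Ro
Y=np.radians(14.3); C=np.array([.487,.119])
RT=np.array([[-np.cos(Y),-np.sin(Y),0],[-np.sin(Y),np.cos(Y),0],[0,0,-1]])
def inc(pos,verb=1):
    s=arm.read_state();R=s["tcp_rot"]
    print("t",s["t"],"err tool mm",(R.T@(np.array(pos)-s["position"])*1000).round(1),"rot deg",np.degrees(Ro.from_matrix(R.T@RT).as_rotvec()).round(2),
     "F tool",(RT.T@s["contact_force"]).round(1),"gap",round(s["finger_gap"],3))
    l=RT.T@(s["position"]-np.array([*C,0]));print("tcp rel well: heater x,y,z mm",(l*[-1000,1000,-1000]).round(1))
E
python3 -c "
from h import *;inc([*C,.150])"
```

```text
t 2.15 err tool mm [-1.4 18.9 72. ] rot deg [-0.07 -0.77  0.93] F tool [-0.3  0.5 -0.3] gap 1.002
tcp rel well: heater x,y,z mm [-1.000e-01 -1.880e+01  2.221e+02]
```

```bash
python3 -m inch '[0,0.005,0.012,0,-0.2,0.3,0,0.005,0.012,0,-0.2,0.3,0,0.005,0.012,0,-0.2,0.3,0,0.004,0.012,0,-0.2,0,0,0,0.012,0,0,0,0,0,0.008,0,0,0,0,0,0,0,0,0,0,0,0,0,0,0,0,0,0,0,0,0,0,0,0,0,0,0]' && python3 -c "
from h import *;inc([*C,.115])"
```

```text
t: 3.15
position: [0.488, 0.1198, 0.1539]
tcp_rot: [[-0.97, -0.243, 0.006], [-0.243, 0.97, -0.001], [-0.006, -0.002, -1.0]]
contact_force: [0.2, -1.4, -0.1]
finger_gap: 0.999
t 3.15 err tool mm [ 1.4 -0.4 38.9] rot deg [-0.12  0.32 -0.23] F tool [ 0.2 -1.4  0.1] gap 0.999
tcp rel well: heater x,y,z mm [  1.2   0.5 153.9]
```

```bash
python3 -m inch '[0.001,0,0.008,0,0.3,0,0,0,0.008,0,0,0,0,0,0.008,0,0,0,0,0,0.008,0,0,0,0,0,0.006,0,0,0,0,0,0,0,0,0,0,0,0,0,0,0,0,0,0,0,0,0,0,0,0,0,0,0,0,0,0,0,0,0]'
python3 - <<'E'
from h import *
inc([*C,.115])
p,d=cams.grab_frame("wrist");q,_=cams.grab_frame("side")
cv2.imwrite("pics/w2.png",np.hstack([cv2.resize(p[:,:,::-1],(400,300)),cv2.resize(q[150:285,225:405,::-1],(400,300))]))
E
```

```text
t: 4.15
position: [0.4875, 0.1193, 0.1129]
tcp_rot: [[-0.97, -0.243, 0.001], [-0.243, 0.97, -0.002], [-0.001, -0.002, -1.0]]
contact_force: [0.6, 0.0, -0.8]
finger_gap: 1.0
t 4.15 err tool mm [ 0.5 -0.2 -2.1] rot deg [-0.13  0.04 -0.25] F tool [-0.6 -0.1  0.8] gap 1.0
tcp rel well: heater x,y,z mm [  0.5   0.2 112.9]
```

View pics/w2.png

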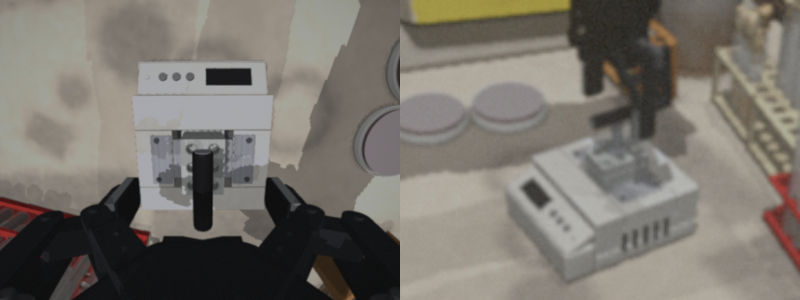

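The fingers straddle the bar symmetrically (wrist half, bar at (202,190)). Closing.

```bash
python3 -m inch '[0,0,-0.002,0,0,0,0,0,0,0,0,0,0,0,0,0,0,0,0,0,0,0,0,0,0,0,0,0,0,0,0,0,0,0,0,0,0,0,0,0,0,0,0,0,0,0,0,0,0,0,0,0,0,0,0,0,0,0,0,0]' 0 && python3 -c "
from h import *;inc([*C,.115])"
```

```text
t: 5.25
position: [0.4878, 0.1195, 0.1158]
tcp_rot: [[-0.97, -0.243, 0.002], [-0.243, 0.97, -0.002], [-0.002, -0.002, -1.0]]
contact_force: [-1.3, -0.7, 0.5]
finger_gap: 0.135
t 5.25 err tool mm [ 0.9 -0.2  0.8] rot deg [-0.13  0.11 -0.24] F tool [ 1.4 -0.4 -0.5] gap 0.135
tcp rel well: heater x,y,z mm [  0.9   0.2 115.8]
```

```bash
python3 -m inch '[0,0.003,0,0,0,0,0,0.003,0,0,0,0,0,0.003,0,0,0,0,0,0.003,0,0,0,0,0,0.003,0,0,0,0,0,0.003,0,0,0,0,0,0.002,0,0,0,0,0,0,0,0,0,0,0,0,0,0,0,0,0,0,0,0,0,0]' && python3 -c "
from h import *;inc([*C,.115])"
```

```text
t: 6.25
position: [0.4865, 0.1252, 0.1162]
tcp_rot: [[-0.972, -0.234, 0.009], [-0.234, 0.971, -0.039], [-0.0, -0.04, -0.999]]
contact_force: [-0.2, -3.0, 0.6]
finger_gap: 0.139
t 6.25 err tool mm [ 1.  -6.1  1.4] rot deg [-2.29 -0.01 -0.76] F tool [ 0.9 -2.9 -0.6] gap 0.139
tcp rel well: heater x,y,z mm [  1.1   6.1 116.2]
```

```bash
python3 -m inch '[0,0.006,0,-1,0,-0.3,0,0.006,0,-1,0,-0.3,0,0.006,0,-1,0,0,0,0.006,0,-1,0,0,0,0.006,0,-1,0,0,0,0.006,0,-1,0,0,0,0.006,0,-1,0,0,0,0.006,0,-1,0,0,0,0.005,0,-1,0,0,0,0.005,0,-1,0,0]' && python3 -c "
from h import *;inc([*C,.115])"
```

```text
t: 7.25
position: [0.4811, 0.1535, 0.1175]
tcp_rot: [[-0.974, -0.228, -0.017], [-0.228, 0.971, 0.064], [0.002, 0.066, -0.998]]
contact_force: [1.9, -19.6, 0.4]
finger_gap: 0.138
t 7.25 err tool mm [  2.1 -35.1   0.1] rot deg [ 3.81 -0.07 -1.1 ] F tool [  3.  -19.5  -0.4] gap 0.138
tcp rel well: heater x,y,z mm [  2.8  34.9 117.5]
```

Further than expected (about 34 mm), so I'll look before going on.

Run:
```python
from h import *
inc([*C,.115])
p,d=cams.grab_frame("wrist");q,_=cams.grab_frame("side");r,_=cams.grab_frame("scene")
c=cams.calibration("wrist");W=cloud(c,d);h=np.einsum('ij,vuj->vui',RT.T,W-np.array([*C,0]))*[-1,1,-1]*1000
np.savez("pics/w3.npz",p=p,d=d,h=h)
cv2.imwrite("pics/w3.png",np.hstack([cv2.resize(p[100:340,200:440,::-1],(400,400)),cv2.resize(r[180:290,260:370,::-1],(400,400))]))
```

```text
t 7.25 err tool mm [  2.1 -35.1   0.1] rot deg [ 3.81 -0.07 -1.1 ] F tool [  3.  -19.5  -0.4] gap 0.138
tcp rel well: heater x,y,z mm [  2.8  34.9 117.5]
```

View pics/w3.png

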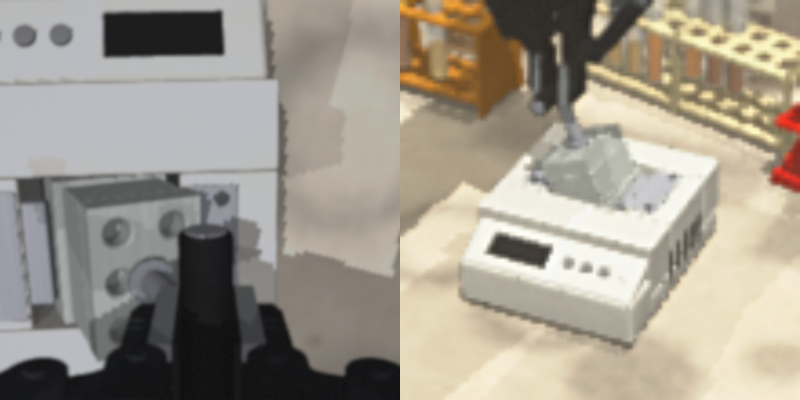

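The block leans well to the left, with its left shoulder edge over the left jaw (crop about (215,195)), so that jaw is pushed right back. I'll bring it back upright.

```bash
python3 -m inch '[0,-0.004,0,1,0,0,0,-0.004,0,1,0,0,0,-0.004,0,1,0,0,0,-0.004,0,0,0,0,0,-0.004,0,0,0,0,0,-0.004,0,0,0,0,0,-0.003,0,0,0,0,0,-0.003,0,0,0,0,0,0,0,0,0,0,0,0,0,0,0,0]' && python3 -c "
from h import *;inc([*C,.115])"
```

```text
t: 8.4
position: [0.4824, 0.1426, 0.1182]
tcp_rot: [[-0.97, -0.241, -0.013], [-0.241, 0.969, 0.053], [-0.0, 0.055, -0.998]]
contact_force: [0.7, -0.4, -1.4]
finger_gap: 0.14
t 8.4 err tool mm [  1.2 -24.1   1.8] rot deg [ 3.15  0.03 -0.35] F tool [-0.6 -0.6  1.4] gap 0.14
tcp rel well: heater x,y,z mm [  1.4  24.  118.2]
```

```bash
python3 -m inch '[0,-0.005,0,1,0,0,0,-0.005,0,1,0,0,0,-0.005,0,1,0,0,0,-0.005,0,1,0,0,0,-0.005,0,1,0,0,0,-0.005,0,0,0,0,0,-0.003,0,0,0,0,0,0,0,0,0,0,0,0,0,0,0,0,0,0,0,0,0,0]' && python3 -c "
from h import *;inc([*C,.115])"
```

```text
t: 9.4
position: [0.4854, 0.1301, 0.1226]
tcp_rot: [[-0.967, -0.254, 0.004], [-0.254, 0.967, 0.009], [-0.007, 0.008, -1.0]]
contact_force: [-0.8, 1.8, 0.3]
finger_gap: 0.136
t 9.4 err tool mm [  1.3 -11.2   7.5] rot deg [0.46 0.38 0.44] F tool [ 0.4  2.  -0.3] gap 0.136
tcp rel well: heater x,y,z mm [  1.1  11.2 122.6]
```

Run:
```python
from h import *
for n in("wrist","side"):
    c=cams.calibration(n);p,d=cams.grab_frame(n);W=cloud(c,d)
    h=np.einsum('ij,vuj->vui',RT.T,W-np.array([*C,0]))*[-1,1,-1]*1000
    n0=(d>0)&(abs(h[...,0])<32)&(abs(h[...,1])<45)
    for z0 in range(64,140,6):
        t=n0&(h[...,2]>z0)&(h[...,2]<z0+6)
        if t.sum()>15:print(n,z0,t.sum(),np.percentile(h[t],[5,50,95],axis=0).round(0).tolist())
    cv2.imwrite(f"pics/{n}4.png",p[:,:,::-1])
p=cv2.imread("pics/wrist4.png");q=cv2.imread("pics/side4.png")
cv2.imwrite("pics/w4.png",np.hstack([cv2.resize(p[100:340,200:440],(400,400)),cv2.resize(q[180:280,265:365],(400,400))]))
```

```text
wrist 64 444 [[-26.0, -44.0, 64.0], [-19.0, -0.0, 64.0], [19.0, 44.0, 69.0]]
wrist 70 259 [[-26.0, -13.0, 70.0], [-26.0, 8.0, 74.0], [-3.0, 17.0, 76.0]]
wrist 76 377 [[-26.0, -11.0, 76.0], [-16.0, -5.0, 78.0], [4.0, 18.0, 81.0]]
wrist 82 1131 [[-26.0, -8.0, 83.0], [-20.0, 10.0, 86.0], [4.0, 23.0, 88.0]]
wrist 88 1199 [[-25.0, -13.0, 88.0], [-10.0, -9.0, 89.0], [7.0, 2.0, 92.0]]
wrist 124 166 [[-29.0, -5.0, 126.0], [-11.0, 11.0, 129.0], [-8.0, 26.0, 130.0]]
wrist 130 2206 [[-28.0, 2.0, 131.0], [-8.0, 11.0, 135.0], [24.0, 20.0, 136.0]]
wrist 136 2016 [[-25.0, -1.0, 136.0], [-8.0, 11.0, 137.0], [22.0, 22.0, 140.0]]
side 64 88 [[-26.0, -39.0, 64.0], [-5.0, -19.0, 66.0], [22.0, 14.0, 69.0]]
side 70 65 [[-26.0, -21.0, 70.0], [-15.0, -17.0, 73.0], [22.0, 16.0, 75.0]]
side 76 76 [[-26.0, -19.0, 76.0], [-10.0, -16.0, 79.0], [23.0, 14.0, 82.0]]
side 82 175 [[-25.0, -18.0, 83.0], [-5.0, -0.0, 86.0], [24.0, 19.0, 88.0]]
side 88 83 [[-24.0, -17.0, 88.0], [-2.0, -10.0, 90.0], [23.0, 2.0, 93.0]]
side 124 35 [[-28.0, -8.0, 125.0], [-10.0, 2.0, 128.0], [25.0, 8.0, 130.0]]
side 130 74 [[-27.0, -10.0, 131.0], [-9.0, 3.0, 133.0], [25.0, 12.0, 136.0]]
side 136 53 [[-24.0, -11.0, 136.0], [-9.0, 5.0, 138.0], [21.0, 16.0, 142.0]]
```

View pics/w4.png

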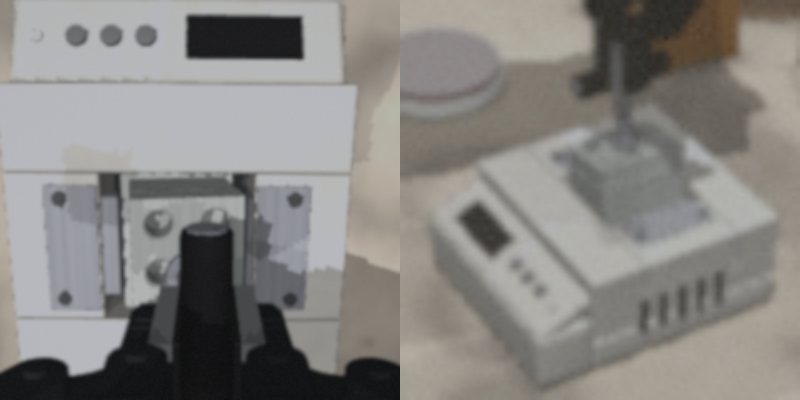

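The block is skewed. Its base is about 8 mm to the right and about 5 mm high, so the foot has climbed the slot's right edge, and it leans about 0.19 left. I'll move the bar right with slight downward push so the foot drops back.

```bash
python3 -m inch '[0,-0.002,0.002,0,0,0,0,-0.003,0.002,0,0,0,0,-0.003,0.002,0,0,0,0,-0.003,0.002,0,0,0,0,-0.003,0.002,0,0,0,0,-0.002,0.002,0,0,0,0,0,0.002,0,0,0,0,0,0.002,0,0,0,0,0,0.001,0,0,0,0,0,0,0,0,0]' && python3 -c "
from h import *;inc([*C,.115])"
```

```text
t: 10.5
position: [0.4864, 0.1278, 0.1232]
tcp_rot: [[-0.965, -0.261, 0.01], [-0.26, 0.965, 0.041], [-0.02, 0.037, -0.999]]
contact_force: [-1.4, 1.3, -3.7]
finger_gap: 0.134
t 10.5 err tool mm [ 1.9 -9.   7.9] rot deg [2.15 1.15 0.8 ] F tool [1.  1.6 3.7] gap 0.134
tcp rel well: heater x,y,z mm [  1.6   8.7 123.2]
```

```bash
python3 -m inch '[0,-0.006,0.003,1,0,0,0,-0.006,0.003,1,0,0,0,-0.006,0.003,1,0,0,0,-0.006,0.003,1,0,0,0,-0.006,0.003,0,0,0,0,-0.006,0.003,0,0,0,0,-0.006,0.003,0,0,0,0,-0.006,0.003,0,0,0,0,-0.006,0.003,0,0,0,0,-0.006,0.003,0,0,0]' && python3 -c "
from h import *;inc([*C,.115])"
```

```text
t: 11.5
position: [0.5074, 0.0841, 0.1151]
tcp_rot: [[-0.962, -0.269, 0.049], [-0.269, 0.963, 0.012], [-0.05, -0.002, -0.999]]
contact_force: [-9.5, 7.1, 19.8]
finger_gap: 0.136
t 11.5 err tool mm [10.2 39.1 -0.5] rot deg [-0.08  2.87  1.32] F tool [  7.5   9.3 -19.8] gap 0.136
tcp rel well: heater x,y,z mm [ 11.1 -38.9 115.1]
```

```bash
cat >> h.py <<'E'
def look(k):
    ims=[]
    for n in("wrist","side","scene"):
        c=cams.calibration(n);p,d=cams.grab_frame(n);W=cloud(c,d)
        h=np.einsum('ij,vuj->vui',RT.T,W-np.array([*C,0]))*[-1,1,-1]*1000
        np.savez(f"pics/{n}{k}.npz",p=p,d=d,h=h);ims.append(p[:,:,::-1])
    a=cv2.resize(ims[0][100:340,200:440],(400,400));b=cv2.resize(ims[2][180:290,260:370],(400,400))
    cv2.imwrite(f"pics/look{k}.png",np.hstack([a,b]))
E
python3 -c "
from h import *;look(5)"
```

```text
(no output)
```

View pics/look5.png

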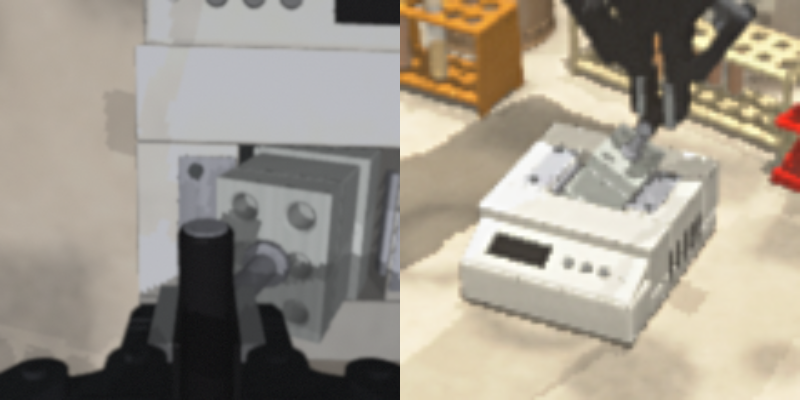

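The block leans hard right, its right edge past the right jaw's retracted front (crop about (225,200)), so the right jaw is pushed back too. I'll bring it upright and recentre in x.

```bash
python3 -m inch '[0.002,0.005,0,0,0.6,0.2,0.002,0.005,0,0,0.6,0.2,0.002,0.005,0,0,0.6,0.2,0.002,0.005,0,0,0.6,0.2,0.002,0.005,0,0,0.6,0.2,0.002,0.005,0,0,0.6,0.2,0.002,0.005,0,0,0,0,0.001,0.005,0,0,0,0,0,0,0,0,0,0,0,0,0,0,0,0]' && python3 -c "
from h import *;inc([*C,.115])"
```

```text
t: 12.65
position: [0.5015, 0.1023, 0.1205]
tcp_rot: [[-0.972, -0.234, 0.02], [-0.234, 0.971, -0.046], [-0.008, -0.049, -0.999]]
contact_force: [0.8, -2.4, 1.6]
finger_gap: 0.129
t 12.65 err tool mm [10.3 19.9  4.4] rot deg [-2.81  0.46 -0.77] F tool [-0.1 -2.5 -1.6] gap 0.129
tcp rel well: heater x,y,z mm [  9.9 -19.8 120.5]
```

```bash
python3 -m inch '[0.002,0.005,0,-1,0,0,0.002,0.005,0,-1,0,0,0.002,0.005,0,-1,0,0,0.002,0.005,0,-1,0,0,0.002,0.005,0,-1,0,0,0,0.005,0,0,0,0,0,0.003,0,0,0,0,0,0,0,0,0,0,0,0,0,0,0,0,0,0,0,0,0,0]'
python3 - <<'E'
from h import *
inc([*C,.115])
c=cams.calibration("wrist");p,d=cams.grab_frame("wrist");W=cloud(c,d)
h=np.einsum('ij,vuj->vui',RT.T,W-np.array([*C,0]))*[-1,1,-1]*1000
n0=(d>0)&(abs(h[...,0])<40)&(abs(h[...,1])<45)
for z0 in range(64,140,4):
    t=n0&(h[...,2]>z0)&(h[...,2]<z0+4)
    if t.sum()>30:print(z0,t.sum(),np.percentile(h[t],[3,50,97],axis=0).round(0).tolist())
cv2.imwrite("pics/w6.png",cv2.resize(p[100:340,200:440,::-1],(400,400)))
E
```

```text
t: 13.65
position: [0.4946, 0.1203, 0.1253]
tcp_rot: [[-0.974, -0.226, 0.019], [-0.226, 0.974, 0.016], [-0.022, 0.011, -1.0]]
contact_force: [0.8, -2.4, 4.6]
finger_gap: 0.137
t 13.65 err tool mm [ 7.9  0.4 10.2] rot deg [ 0.63  1.29 -1.23] F tool [-0.2 -2.5 -4.6] gap 0.137
tcp rel well: heater x,y,z mm [  7.7  -0.6 125.3]
64 443 [[-25.0, -44.0, 64.0], [-14.0, 0.0, 64.0], [21.0, 44.0, 67.0]]
68 111 [[-25.0, -13.0, 68.0], [-25.0, 3.0, 70.0], [-24.0, 21.0, 72.0]]
72 107 [[-25.0, -14.0, 72.0], [-25.0, 2.0, 74.0], [-24.0, 21.0, 76.0]]
76 404 [[-25.0, -12.0, 76.0], [-14.0, 10.0, 78.0], [6.0, 18.0, 80.0]]
80 238 [[-24.0, -14.0, 80.0], [-24.0, 7.0, 82.0], [6.0, 19.0, 84.0]]
84 396 [[-24.0, -17.0, 84.0], [-11.0, -10.0, 87.0], [12.0, 17.0, 88.0]]
88 2194 [[-24.0, -16.0, 88.0], [-11.0, 9.0, 90.0], [13.0, 20.0, 92.0]]
92 87 [[-24.0, 9.0, 92.0], [-19.0, 16.0, 92.0], [4.0, 20.0, 94.0]]
128 123 [[-24.0, -17.0, 129.0], [-5.0, -1.0, 131.0], [-0.0, 15.0, 132.0]]
132 665 [[-24.0, -17.0, 132.0], [-2.0, -3.0, 135.0], [30.0, 15.0, 136.0]]
136 3048 [[-23.0, -9.0, 136.0], [-1.0, -1.0, 138.0], [29.0, 8.0, 140.0]]
```

View pics/w6.png

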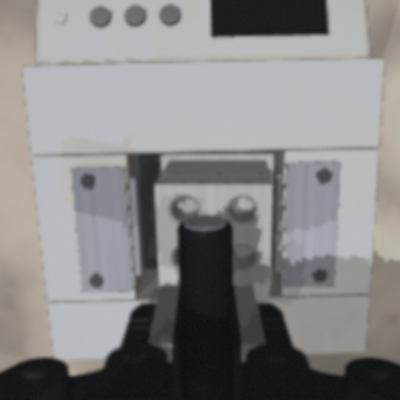

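Upright again within about 0.1 rad, foot on the left slot edge. Both jaws look recessed either side of the block (crop about (135,230) and (278,230)). I'll measure their fronts.

Run:
```python
from h import *
def jaws(p,h,d,tag):
    for sg in(1,-1):
        for x0 in(-18,-12,-6,0,6,12):
            m=(d>0)&(abs(h[...,0]-x0)<3)&(h[...,1]*sg>12)&(h[...,1]*sg<40)&(h[...,2]>55)&(h[...,2]<66)
            y=np.sort(h[m][:,1]*sg)
            z=np.sort(h[m][:,2])
            print(tag,"LR"[sg<0],x0,m.sum(),y[:4].round(1),np.median(z).round(1) if len(z) else '')
z=np.load("pics/w1.npz")
# before: wrist calibration at that pose unknown -> side/scene instead
for n in("scene","side"):
    q=np.load(f"pics/{n}0.npz");W=cloud(cams.calibration(n),q["d"]);h=np.einsum('ij,vuj->vui',RT.T,W-np.array([*C,0]))*[-1,1,-1]*1000
    jaws(q["p"],h,q["d"],n+"0")
c=cams.calibration("wrist");p,d=cams.grab_frame("wrist");W=cloud(c,d);h=np.einsum('ij,vuj->vui',RT.T,W-np.array([*C,0]))*[-1,1,-1]*1000
np.savez("pics/wrist6.npz",p=p,d=d,h=h);jaws(p,h,d,"now");
for v in (200,220,240,255):
    print(v,[(u,*h[v,u].round(0).astype(int)[1:]) for u in range(262,300,2)],[(u,*h[v,u].round(0).astype(int)[1:]) for u in range(355,385,2)])
```

```text
scene0 L -18 14 [20.  22.9 26.9 27. ] 61.1
scene0 L -12 7 [32.6 33.9 34.8 37.2] 64.1
scene0 L -6 6 [30.9 31.2 32.9 33.6] 63.0
scene0 L 0 2 [36.2 38.8] 61.7
scene0 L 6 2 [38.4 39.8] 62.4
scene0 L 12 4 [36.7 37.9 38.5 39.8] 63.1
scene0 R -18 11 [16.4 17.3 17.5 20.6] 62.9
scene0 R -12 14 [16.  16.7 17.6 18.3] 61.7
scene0 R -6 16 [16.6 17.4 17.4 17.5] 62.6
scene0 R 0 11 [17.1 18.5 19.7 20.9] 61.7
scene0 R 6 15 [16.5 16.9 17.9 20.3] 62.7
scene0 R 12 8 [16.7 19.8 21.9 25. ] 61.5
side0 L -18 8 [28.1 30.  32.8 34.2] 63.4
side0 L -12 1 [37.9] 62.5
side0 L -6 0 [] 
side0 L 0 0 [] 
side0 L 6 0 [] 
side0 L 12 0 [] 
side0 R -18 21 [16.3 18.9 19.3 19.8] 61.4
side0 R -12 17 [19.8 20.2 20.9 21. ] 62.6
side0 R -6 18 [20.1 20.3 20.6 20.9] 62.0
side0 R 0 19 [19.9 20.7 21.3 21.6] 61.6
side0 R 6 14 [19.8 19.9 20.3 20.7] 61.9
side0 R 12 18 [18.5 19.2 19.6 20.9] 61.1
now L -18 231 [24.5 24.6 25.1 25.2] 62.6
now L -12 219 [25.9 25.9 25.9 25.9] 62.7
now L -6 214 [25.9 26.  26.  26. ] 62.7
now L 0 204 [26.1 26.1 26.4 26.5] 62.6
now L 6 197 [25.5 25.5 26.5 26.5] 62.7
now L 12 191 [26.4 26.4 26.5 26.5] 62.7
now
[... 4396 characters left out ...]
 np.int64(-26), np.int64(26)), (292, np.int64(-24), np.int64(27)), (294, np.int64(-23), np.int64(27)), (296, np.int64(-16), np.int64(88)), (298, np.int64(-15), np.int64(89))] [(355, np.int64(17), np.int64(92)), (357, np.int64(18), np.int64(90)), (359, np.int64(20), np.int64(90)), (361, np.int64(21), np.int64(91)), (363, np.int64(27), np.int64(53)), (365, np.int64(27), np.int64(60)), (367, np.int64(28), np.int64(60)), (369, np.int64(30), np.int64(61)), (371, np.int64(31), np.int64(63)), (373, np.int64(32), np.int64(64)), (375, np.int64(33), np.int64(64)), (377, np.int64(34), np.int64(63)), (379, np.int64(36), np.int64(63)), (381, np.int64(37), np.int64(63)), (383, np.int64(38), np.int64(64))]
```

Both jaw fronts measure 26 mm from the centre (they were about 19.5 mm), so each is pushed back 6–7 mm and both are clear. Now I lift straight up.

```bash
python3 -m inch '[0,0,-0.004,0,0,0,0,0,-0.006,0,0,0,0,0,-0.006,0,0,0,0,0,-0.006,0,0,0,0,0,-0.006,0,0,0,0,0,-0.006,0,0,0,0,0,-0.006,0,0,0,0,0,-0.006,0,0,0,0,0,-0.003,0,0,0,0,0,0,0,0,0]'
python3 - <<'E'
from h import *
inc([*C,.19])
look(7)
for n in("wrist","side"):
    z=np.load(f"pics/{n}7.npz");h,d=z["h"],z["d"];n0=(d>0)&(abs(h[...,0])<40)&(abs(h[...,1])<40)
    for z0 in range(68,180,6):
        t=n0&(h[...,2]>z0)&(h[...,2]<z0+6)
        if t.sum()>20:print(n,z0,t.sum(),np.percentile(h[t],[3,50,97],axis=0).round(0).tolist())
E
```

```text
t: 14.75
position: [0.4897, 0.1214, 0.175]
tcp_rot: [[-0.974, -0.227, 0.009], [-0.227, 0.974, 0.02], [-0.014, 0.017, -1.0]]
contact_force: [-0.0, 0.4, -4.2]
finger_gap: 0.135
t 14.75 err tool mm [  2.9  -1.5 -15.1] rot deg [ 0.99  0.8  -1.16] F tool [-0.1  0.4  4.2] gap 0.135
tcp rel well: heater x,y,z mm [  3.2   1.7 175. ]
wrist 86 50 [[-35.0, -11.0, 88.0], [-34.0, 3.0, 91.0], [-34.0, 25.0, 92.0]]
wrist 92 128 [[-34.0, -11.0, 92.0], [-34.0, 9.0, 95.0], [-34.0, 30.0, 98.0]]
wrist 98 227 [[-34.0, -13.0, 98.0], [-33.0, 3.0, 103.0], [15.0, 30.0, 104.0]]
wrist 104 424 [[-33.0, -8.0, 104.0], [-31.0, 19.0, 106.0], [4.0, 30.0, 110.0]]
wrist 110 140 [[-31.0, -10.0, 110.0], [-31.0, 6.0, 113.0], [-30.0, 25.0, 116.0]]
wrist 116 154 [[-31.0, -10.0, 116.0], [-30.0, 8.0, 119.0], [-30.0, 25.0, 122.0]]
wrist 122 302 [[-30.0, -10.0, 122.0], [-30.0, 1.0, 127.0], [-0.0, 23.0, 128.0]]
wrist 128 447 [[-30.0, -10.0, 128.0], [-19.0, 14.0, 130.0], [1.0, 22.0, 134.0]]
wrist 134 1520 [[-29.0, -13.0, 135.0], [-14.0, -5.0, 139.0], [9.0, 22.0, 140.0]]
wrist 140 1242 [[-29.0, -3.0, 140.0], [-20.0, 17.0, 141.0], 
[... 263 characters left out ...]
 [[-34.0, -17.0, 98.0], [-17.0, -13.0, 101.0], [18.0, 25.0, 104.0]]
side 104 71 [[-33.0, -14.0, 104.0], [-21.0, -12.0, 107.0], [18.0, 25.0, 110.0]]
side 110 71 [[-31.0, -15.0, 110.0], [-21.0, -13.0, 113.0], [17.0, 19.0, 116.0]]
side 116 61 [[-31.0, -15.0, 116.0], [-15.0, -13.0, 119.0], [19.0, 16.0, 122.0]]
side 122 72 [[-31.0, -17.0, 122.0], [-16.0, -14.0, 125.0], [19.0, 19.0, 128.0]]
side 128 83 [[-30.0, -17.0, 128.0], [-11.0, -14.0, 132.0], [20.0, 17.0, 134.0]]
side 134 200 [[-29.0, -17.0, 134.0], [-9.0, -2.0, 138.0], [22.0, 21.0, 140.0]]
side 140 61 [[-29.0, -5.0, 140.0], [-10.0, 6.0, 141.0], [2.0, 21.0, 145.0]]
side 176 44 [[-28.0, -17.0, 176.0], [-6.0, -7.0, 180.0], [28.0, -3.0, 182.0]]
```

View pics/look7.png

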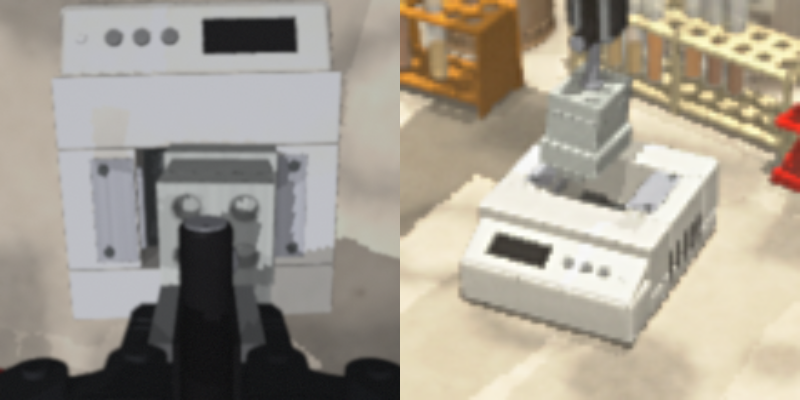

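The block is out, its underside about 15 mm above the rim, and leaning slightly. I'll fit its top face for the levelling correction.

```bash
cat >> h.py <<'E'
def tilt(k,zt):
    # top-face plane in heater axes from the wrist view; rotation (tool axes) to level
    z=np.load(f"pics/wrist{k}.npz");h,d=z["h"],z["d"]
    m=(d>0)&(abs(h[...,0]+5)<24)&(abs(h[...,1]-3)<22)&(abs(h[...,2]-zt)<7);q=h[m]
    for _ in range(15):
        A=np.c_[q[:,:2],np.ones(len(q))];co=np.linalg.lstsq(A,q[:,2],rcond=None)[0]
        r=q[:,2]-A@co;q=q[abs(r)<max(1.2,1.5*r.std())] if r.std()>.6 else q
    print("top n",len(q),"slope x,y",co.round(3),"centre",q.mean(0).round(1),"rms",r.std().round(2))
    print("range",np.percentile(q,[1,99],axis=0).round(1).tolist())
E
python3 -c "
from h import *;tilt(7,139.5)"
```

```text
top n 2242 slope x,y [-6.80000e-02  8.80000e-02  1.38325e+02] centre [-13.3   7.1 139.8] rms 0.53
range [[-28.8, -13.6, 136.6], [11.3, 23.9, 142.6]]
```

```bash
python3 -m inch '[-0.0005,0,-0.003,0.8,-0.7,-0.2,-0.0005,0,-0.003,0.8,-0.7,-0.2,-0.0005,0,-0.003,0.8,-0.7,-0.2,-0.0005,0,-0.003,0.8,-0.7,-0.2,-0.0005,0,-0.003,0.8,-0.7,-0.2,0,0,-0.002,0.8,-0.7,0,0,0,0,0.5,-0.3,0,0,0,0,0,0,0,0,0,0,0,0,0,0,0,0,0,0,0]'
python3 - <<'E'
from h import *
inc([*C,.19]);look(8)
h=np.load("pics/wrist8.npz")["h"];d=np.load("pics/wrist8.npz")["d"]
q=h[(d>0)&(abs(h[...,0]+5)<22)&(abs(h[...,1])<20)&(h[...,2]>120)&(h[...,2]<168)][:,2];zt=np.median(q);print(zt);tilt(8,zt)
E
```

```text
t: 15.9
position: [0.4895, 0.1226, 0.192]
tcp_rot: [[-0.964, -0.24, 0.113], [-0.248, 0.967, -0.057], [-0.096, -0.083, -0.992]]
contact_force: [-0.4, 0.4, -4.8]
finger_gap: 0.13
t 15.9 err tool mm [ 3.5 -2.7  1.9] rot deg [-4.75  5.49 -0.11] F tool [0.3 0.4 4.8] gap 0.13
tcp rel well: heater x,y,z mm [  3.3   2.9 192. ]
154.8989375488885
top n 2305 slope x,y [ 1.2000e-02 -1.0000e-02  1.5561e+02] centre [-10.6   4.6 155.4] rms 0.54
range [[-26.3, -16.0, 154.1], [14.2, 21.6, 156.6]]
```

Level within 0.7°, about 31 mm clear. One small trim and settle, then a check.

```bash
python3 -m inch '[0,-0.002,0,-0.4,0.4,0,0,0,0,0,0,0,0,0,0,0,0,0,0,0,0,0,0,0,0,0,0,0,0,0,0,0,0,0,0,0,0,0,0,0,0,0,0,0,0,0,0,0,0,0,0,0,0,0,0,0,0,0,0,0]'
python3 - <<'E'
from h import *
inc([*C,.19]);look(9);tilt(9,155);inc([*C,.19]);print(arm.read_state()["joint_vel"].round(4))
E
```

```text
t: 17.05
position: [0.4904, 0.12, 0.1919]
tcp_rot: [[-0.965, -0.24, 0.103], [-0.246, 0.968, -0.051], [-0.088, -0.075, -0.993]]
contact_force: [0.3, -0.4, -5.4]
finger_gap: 0.134
t 17.05 err tool mm [ 3.7 -0.1  1.6] rot deg [-4.32  5.02 -0.16] F tool [-0.2 -0.5  5.4] gap 0.134
tcp rel well: heater x,y,z mm [  3.6   0.2 191.9]
top n 2280 slope x,y [1.00000e-03 1.00000e-03 1.55356e+02] centre [-10.7   2.2 155.3] rms 0.53
range [[-26.3, -18.3, 154.2], [14.1, 19.3, 156.4]]
t 17.2 err tool mm [ 3.7 -0.1  1.5] rot deg [-4.32  5.02 -0.16] F tool [ 0.1 -0.1  5.3] gap 0.133
tcp rel well: heater x,y,z mm [  3.5   0.2 191.8]
[ 0.     -0.0003  0.0004  0.0019  0.0001  0.0014]
```

View pics/look9.png

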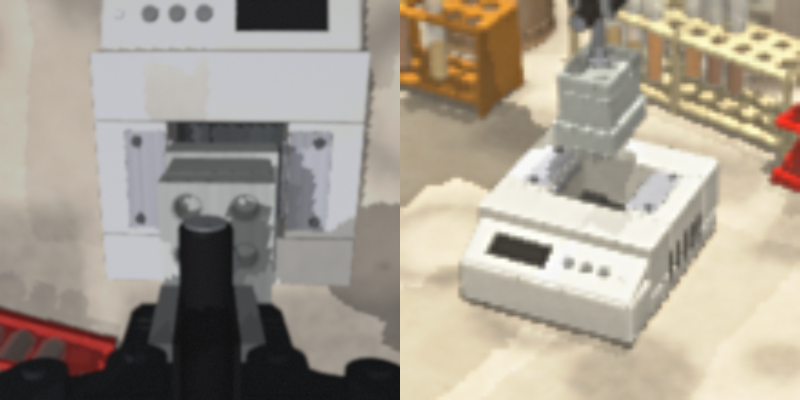

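The block hangs level and still over the open well, with slopes of about 0.001 and about 31 mm of clearance.

```bash
python3 -c "
from station import order;print(order.sign_off())"
```

```text
the job is handed in; nothing more can be done
None
```

The tube block is out of the well and held still and level over the heater. The job was handed in after about 17 s of robot time, and no verdict came back.

- **Rocking:** I pinched the bar and rocked the block left, then right. Before lifting, both jaw fronts measured 26 mm from the well centre. Only the right one could be measured at the start, at about 19–20 mm. So both jaws were pushed back 6–7 mm, past the 4 mm asked for.
- **Final hold:** The last wrist view gave a top-face slope of about 0.001 rad both ways. It put the underside about 31 mm above the rim. The block was within a few millimetres of centre over the well, and the arm was not drifting.
- **Forces:** The highest reading I saw was about 23 N. The dishes, pen and tweezers were never approached.

Some things did not go as planned:

- **Leans too far:** The bar moved about 35 mm left and 39 mm right, instead of 23–25 mm.
- **Foot out of its slot:** On the way back from the left lean, the foot climbed about 5 mm out of the slot. This was before the right jaw had been pushed back, so the block rose slightly before it was fully free. After the right lean it sat on the other slot edge, and I lifted it from there.
- **Grip and tilt:** The gripper slid a few millimetres along the bar. The block came out tilted about 0.09 rad sideways and 0.07 rad lengthways. I levelled it by tilting the gripper, which ended about 6–7° off vertical.

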